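# Set the indexing head to the marked line and lock it

## Task

On the indexing head, push the pin on the dial round with the fingertips until the dial's index line lines up with the one long line on the scale ring, then push the lock lever over to its stop and leave everything set. Push gently: do not grip the pin, the blank or the lever, do not turn the scale ring, and leave the other things on the bench and base plate where they are.

Things in the scene. Friction and masses are not known exactly. Their poses are not given: they have to be found in the camera images.
- index_base: Grey base plate of the indexing head, 280 x 360 x 20 mm, fixed to the bench. Origin on the bench under the dial's axis; its x axis points to its far side, y to its left, and the plate reaches 140 mm to either side in x and from -200 to +160 mm in y. The round head stands on it: a 250 mm scale ring, top 50 mm above the bench, and in it the 180 mm dial, top 52 mm above the bench.
- dial (a joint): Angle of the round steel dial about its upright axis, rad, growing counter-clockwise seen from above; 0 when its index line points along the base plate's x axis. Range -1.5 to 7.8: the target can be reached either way round. It turns against steady friction of 0.15 N m (about 2 N at the pin) and stays where it is left, locked or not.
- dial_axis (a point): Point on the dial's axis at the height of its top face, 52 mm above the bench. A turned wooden blank (56 mm across) in a 68 mm steel chuck stands fixed to the dial here, rising 50 mm above the dial's face.
- dial_index (a point): Point on the dial's rim, 90 mm from the axis, at the outer end of the dial's only engraved line, the index line (black, 32 mm long, 3.5 mm wide, radial).
- dial_pin (a point): Centre of the top of the black upright pin on the dial: 18 mm across, 42 mm tall above the dial's top face, 70 mm from the axis, straight across the axis from the index line. Fixed to the dial; push its side to turn the dial.
- target_line (a point): Point on the inner edge of the scale ring, 90 mm from the axis, at the inner end of the target line: the one long thick line (32 mm long, 3.5 mm wide) on the fixed aluminium scale ring. The other 23 lines, 15 degrees apart, are thin and only 12 mm long. The ring is set by very stiff friction and must not be turned.
- lock_lever (a joint): Angle of the lock lever about its upright axis, rad: 0 open, pointing to the right away from the dial (the base plate's -y), growing clockwise seen from above to 1.3 at its stop, locked, where it points nearly to the base plate's -x. Friction 0.1 N m (about 2 N near its end), stays where left; it does not brake the dial.
- lever_pivot (a point): On the lock lever's axis, 155 mm to the right of the dial's axis, at the height of the lever's bar (58 mm above the bench). The hub is 28 mm across, 68 mm tall above the bench.
- lever_tip (a point): Centre of the 26 mm black ball at the end of the lock lever, 80 mm from the pivot, 58 mm above the bench; the bar between is 12 mm thick, its underside 32 mm above the base plate. Its end stop is rigid: ease onto it.
- finial: Turned wooden finial, 30 mm across, 58 mm tall, standing on the base plate's far right corner. Bystander; origin at the centre of its underside.
- centre: Pointed steel lathe centre, 28 mm across, 48 mm tall, standing on the base plate's far left corner. Bystander; origin at the centre of its underside.
- gouge: Turning gouge with a light wooden handle, 240 mm, lying left of the head. Bystander; origin at the centre of its underside.
- chisel: Chisel with a dark wooden handle, 220 mm, lying to the right. Bystander; origin at the centre of its underside.
- glue: White glue bottle, 56 mm across, 130 mm tall, standing to the left. Bystander; origin at the centre of its underside.
- sanding_block: Cork sanding block 70 x 110 x 40 mm, to the right. Bystander; origin at the centre of its underside.
- tin: Open aluminium tin, 80 mm across, 90 mm tall, to the left. Bystander; origin at the centre of its underside.
- spanner: Steel spanner, 180 mm, lying to the right. Bystander; origin at the centre of its underside.

How it is judged:
On the way, in this order (a step that is already met when the one before it is completed fails the run):
1. the dial's index line rests at the long scale line while the lock lever is still open (horizontal distance between dial_index and target_line below 0.0045 m and velocity of joint dial between -0.05 and 0.05 rad/s and value of joint lock_lever below 0.7 rad), for 0.3 s.
2. the lock lever is pushed over to its stop (value of joint lock_lever above 1.15 rad and horizontal distance between dial_index and target_line below 0.0045 m), for 0.2 s.
At the end, for the whole second after the job is handed in: The outer end of the index line is within 4.5 mm (about 3 degrees) of the inner end of the long scale line, the lock lever is within 0.15 rad of its stop, and both are at rest (all of step 2 and velocity of joint dial between -0.05 and 0.05 rad/s and velocity of joint lock_lever between -0.05 and 0.05 rad/s and distance of target_line from where it was at the start of the episode below 0.004 m); the robot touches nothing.
It fails at once if the dial or its pin is squeezed or pushed with more than 30 N (contact force between the fingers and dial above 30 N).
It fails at once if the lock lever is squeezed or pushed with more than 30 N (contact force between the fingers and lock_lever above 30 N).
It fails at once if the scale ring is turned (distance of target_line from where it was at the start of the episode above 0.004 m).
It fails at once if a bystander is moved more than 15 mm (distance of any of finial, centre, gouge, chisel, glue, sanding_block, tin, spanner from where it was at the start of the episode above 0.015 m).
It also fails if it takes over 64 s, if anything falls off the work surface, if the arm or the gripper's body presses on something with over 40 N, if the wrist force passes 120 N, or if a joint passes its speed limit or range.

## Robot

A 6-joint arm with a two-finger parallel gripper is mounted at the origin on the work surface. World frame = base frame: x ahead of the robot, y to its left, z up, the work surface at z = 0. Lengths are in m, angles in rad, forces in N, time in s.
With the tool pointing down it reaches from about 0.425 to 0.95 m from the base axis. Payload 3.5 kg.
Tool frame: the origin (TCP) lies at the very end of the fingers, on their centre line; the grasp point (between the pads) lies 19 mm behind it; z points along the fingers, y is the line along which they close (so a half turn about z gives the same grasp; the last joint's range is limited). The gripper opens to 85 mm and grips with 20 to 120 N. Pads are 22 mm wide; open, the fingers measure 114 mm over their backs; the gripper's body (76 mm by 85 mm) begins 54 mm behind the grasp point. The pads swing forward as they close: fully open they stand 13 mm farther back than shut.
Start: joints at [0.999, 0.286, 1.577, -0, 1.279, -0.15], TCP at [0.276, 0.616, 0.231] pointing down, gripper open.
Joint ranges: [-2.77, 2.77], [-0.9, 2.22], [0.21, 2.48], [-1.53, 4.67], [0.24, 2.81], [-2.84, 2.84]. Speed limits (rad/s): [2.79, 2.79, 3.14, 3.14, 3.14, 3.14].

## Interface

Orientations are given as a unit quaternion [x, y, z, w].
In Python, from plant import get_state, read_camera, sign_off, recognise gives the robot as it stands.
- The arm moves only by the tool arm_command, never from a script. Its argument "steps" is a list of rows, each an object with "translation": the shift along the tool's x, y, z scaled (see below), a list of three; "twist": the turn, a rotation vector about the tool's x, y, z scaled (see below), a list of three; "fingers": the opening, from -1 (shut) to 1 (fully open). In form: [{"translation": [x, y, z], "twist": [rx, ry, rz], "fingers": fingers}, ...]. A call has 1 to 5 rows; each row is the pose to reach, as a shift and turn from the pose commanded when the call began, along the tool's axes at that moment; what a row does not reach only later rows make up. The controller multiplies each number of a shift by 75 cm and each number of a turn by 60 degrees. A row lasts 1/8 s, in which the tool goes at most 62.5 mm and 10.7 degrees, less where a joint would pass 70% of its speed; a pose out of reach is approached as far as the arm can. A call with a number of a shift or a turn outside -1 to 1 is refused whole. A call with a gripper value outside its range is refused whole. The fingers move at their own pace and stop on an object; "grip_force" is the grip in N (left out, the last holds). Time passes only in rows, so rows that repeat a pose let the fingers close. It gives the time, the measured TCP pose, the force, the opening and the grip force at its end, in the units of the state.
- get_state(): the state, without advancing time (a new reading comes with each control period).
- read_camera(name): name is "scene" or "top" or "wrist"; returns a dict with "pixels" (384x512x3 uint8, red, green, blue), "K" (3x3 intrinsics, pixels), "R" (3x3) and "t" (3): a world point X has camera coordinates R X + t; the wrist camera has in their place "T_tool_cam" (4x4, takes a point from camera to tool coordinates, whose origin is the TCP and whose axes are the flange's). Camera axes: x right, y down, z forward; pixel columns grow to the right and rows downward; lengths in m; the calibration is good to about 2 mm. The wrist camera is an equidistant fisheye: a pixel r from the principal point sees the ray r / f radians off the axis. A picture is of the moment at which its call begins: read the wrist's pose just before it. There is no depth.
- sign_off(): hands the job in; it is judged then, once.
Trained networks look in a picture, given as the dict that the camera call returned (one of the last four; its "shot" number tells which), for a name from the list of things; names that differ only in an ending like _2 or _b are one class to them, and where a whole thing is asked for, a point or a joint stands for the part that bears it (a point fixed in the world has none). Each returns a list of dicts, best first, with "conf" (0 to 1); they miss things now and then, are a little off and sometimes report something else, mostly with a low value. They report only what shows in the picture. A call takes as long as a camera call.
- recognise(picture, query): "point" ([row, column] in pixels, amid what is visible of it).
The state is a dict: "time": time; "qpos": joint angles; "dq": joint speeds; "joint_efforts": joint torques, N m; "eef_pos": TCP position; "tcp_rot": TCP orientation; "contact_force": force on the tool from outside, world axes, zero at the start; "wrist_torque": the same for the moment, N m; "opening": opening from 0.0 (shut) to 1.0 (fully open); "finger_force": force on a finger pad.
Only numpy, scipy, OpenCV 4.12 (cv2) and the standard library are available. Lean on these libraries where they do the work, as an engineer would, in place of code of your own. Each camera call takes 0.05 s, during which the arm holds its last target. There are 200 camera calls.

## Working session

There is one attempt and no reset: what is moved stays moved. The work goes in short steps, Python scripts to look and compute and a tool call to move; the robot and the scene stay as the last step left them, time stands still between calls to the robot, and variables do not carry over. Pictures are saved under pics/ and viewed, at most 10 in all, crops included, and the job is handed in when it is done.

Besides the shell and the picture viewer there is one more tool, called after "Emit:" as name(argument=value, ...) on one line, values as JSON. arm_command: Moves the arm, as the interface text tells. Shifts and turns lie within -1 to 1; 1 stands for 75 cm of shift or 60 degrees of turn. Its arguments: {"type":"object","properties":{"steps":{"type":"array"},"grip_force":{"type":"number"}},"required":["steps"]}

```bash
mkdir -p pics
cat > h.py <<'E'
import numpy as np, cv2
from plant import get_state, read_camera, sign_off, recognise
def ray(c,px):
    r,k=px; d=np.linalg.inv(c["K"])@np.array([k,r,1.]); R=np.array(c["R"]); return -R.T@np.array(c["t"]), R.T@d
def onz(c,px,z):
    o,d=ray(c,px); return o+d*(z-o[2])/d[2]
def proj(c,X):
    p=c["K"]@(np.array(c["R"])@np.array(X)+np.array(c["t"])); return p[:2]/p[2]
E
python3 - <<'E'
from h import *
s=get_state(); print(s)
for n in ["top","scene"]:
    c=read_camera(n); cv2.imwrite(f"pics/{n}.png",cv2.resize(c["pixels"][...,::-1],(800,600),interpolation=cv2.INTER_CUBIC))
    np.savez(n,**{k:c[k] for k in["pixels","K","R","t"]})
    for q,z in [("dial_axis",.102 if 0 else .052),("dial_index",.052),("dial_pin",.094),("target_line",.05),("lever_pivot",.068),("lever_tip",.058),("index_base",.02),("finial",.03),("centre",.03),("glue",.06),("tin",.05),("sanding_block",.04),("chisel",.01),("gouge",.01),("spanner",0.01)]:
        for d in recognise(c,q)[:2]: print(n,q,np.round(d["point"]),round(d["conf"],2),np.round(onz(c,d["point"],z),3))
E
```

```text
{'time': 0.0, 'qpos': array([ 9.99020217e-01,  2.87192578e-01,  1.57814194e+00,  2.36751332e-05,
        1.27862099e+00, -1.49986037e-01]), 'dq': array([-0.00029344,  0.00092457, -0.00217163,  0.00116331, -0.00025983,
        0.00126122]), 'joint_efforts': array([-7.96947097e-04, -4.05976582e+01, -2.92628914e+01, -1.09343700e-04,
        5.72890378e-03, -4.79650581e-06]), 'eef_pos': array([0.27594656, 0.61530987, 0.22994822]), 'tcp_rot': array([ 2.09338391e-01,  9.77842545e-01, -1.10132354e-03, -4.27761545e-04]), 'contact_force': array([-0.0473082 ,  0.31390853,  1.01980091]), 'wrist_torque': array([ 0.0346842 ,  0.02321897, -0.03407151]), 'finger_force': 0.0, 'opening': 0.9961597840055314}
top dial_axis [194. 244.] 0.88 [0.55  0.081 0.052]
top dial_pin [192. 241.] 0.95 [0.552 0.094 0.094]
top dial_pin [228. 135.] 0.53 [0.405 0.483 0.094]
top target_line [218. 249.] 0.89 [0.458 0.062 0.05 ]
top target_line [195. 244.] 0.71 [0.549 0.081 0.05 ]
top lever_pivot [194. 252.] 0.92 [0.548 0.051 0.068]
top lever_tip [193. 296.] 0.43 [ 0.559 -0.117  0.058]
top index_base [191. 249.] 0.91 [0.5
[... 972 characters left out ...]
0.567 -0.093  0.058]
scene index_base [215. 269.] 0.96 [0.579 0.04  0.02 ]
scene index_base [216. 227.] 0.74 [ 0.529 -0.079  0.02 ]
scene finial [250. 249.] 0.47 [ 0.681 -0.071  0.03 ]
scene centre [221. 224.] 0.65 [ 0.553 -0.096  0.03 ]
scene centre [212. 335.] 0.63 [0.658 0.223 0.03 ]
scene glue [140. 357.] 0.59 [0.412 0.474 0.06 ]
scene tin [200. 374.] 0.68 [0.68  0.345 0.05 ]
scene sanding_block [271.  81.] 0.68 [ 0.572 -0.492  0.04 ]
scene chisel [281. 128.] 0.67 [ 0.628 -0.392  0.01 ]
scene gouge [158. 346.] 0.59 [0.436 0.421 0.01 ]
scene gouge [269.  81.] 0.22 [ 0.54  -0.499  0.01 ]
scene spanner [227. 106.] 0.6 [ 0.418 -0.415  0.01 ]
scene spanner [201. 282.] 0.32 [0.533 0.108 0.01 ]
```

Run:
```python
from h import *
t=np.load("top.npz")["pixels"][...,::-1]
cv2.imwrite("pics/topc.png",cv2.resize(t[140:250,190:330],None,fx=5.4,fy=5.4,interpolation=cv2.INTER_CUBIC))
t=np.load("scene.npz")["pixels"][...,::-1]
cv2.imwrite("pics/scc.png",cv2.resize(t[150:280,195:365],None,fx=4.5,fy=4.5,interpolation=cv2.INTER_CUBIC))
```

```text
(no output)
```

View pics/topc.png

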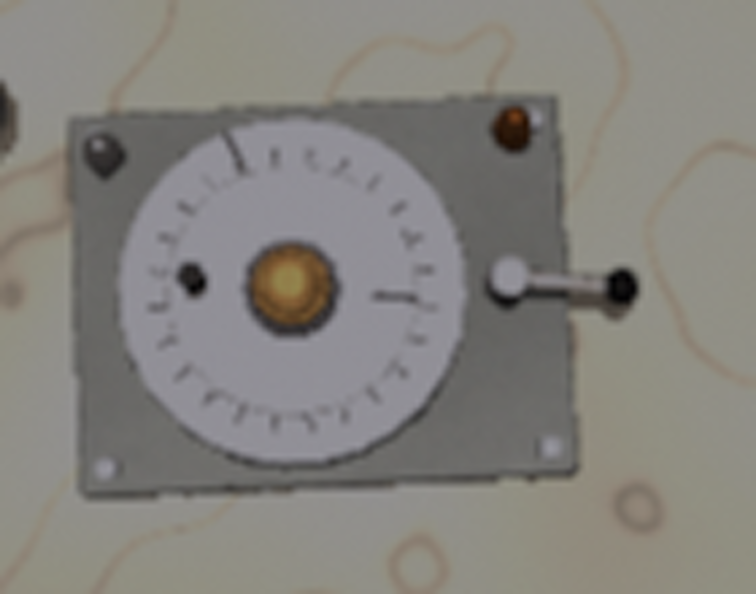

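View pics/scc.png

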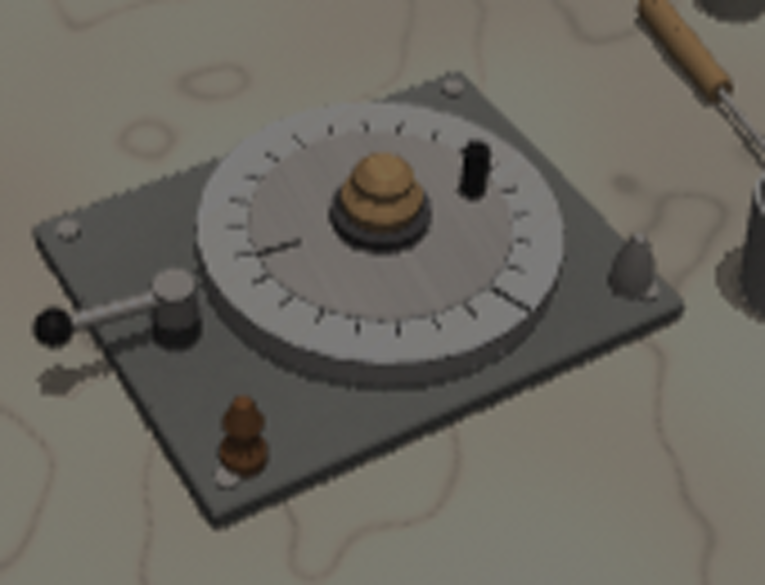

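The top crop shows the index line pointing right (outer end 415,297), the pin at left (192,280), the target line at upper left (inner end 242,172), and the lever open to the right. In the scene view the layout is the same. So the dial needs about +115° counter-clockwise.

Run:
```python
from h import *
for n,(u0,v0),f,pts in [("top",(190,140),5.4,dict(C=(291,291,.05),idx=(416,297,.052),idxin=(371,296,.052),tgt=(243,172,.05),tgto=(227,132,.05),pin=(190,277,.094),piv=(509,276,.068),tip=(621,288,.058),b1=(69,119,.02),b2=(555,97,.02),b3=(577,472,.02),b4=(84,494,.02),fin=(514,126,.05),cen=(102,155,.03))),("scene",(195,150),4.5,dict(C=(381,232,.05),idx=(256,254,.052),idxin=(300,241,.052),tgt=(497,289,.05),tgto=(529,309,.05),pin=(480,147,.094),piv=(174,280,.068),tip=(53,327,.058)))]:
    c=np.load(n+".npz"); P={}
    for k,(u,v,z) in pts.items():
        P[k]=onz(c,((v+.5)/f-.5+v0,(u+.5)/f-.5+u0),z); print(n,k,np.round(P[k],4))
    C=P["C"]
    for k in P:
        d=P[k]-C; print(k,round(np.degrees(np.arctan2(d[1],d[0])),1),round(np.hypot(d[0],d[1]),4))
    print(np.linalg.norm(P["piv"]-P["tip"]))
```

```text
top C [0.5529 0.0851 0.05  ]
top idx [ 0.551  -0.0044  0.052 ]
top idxin [0.5508 0.0277 0.052 ]
top tgt [0.6382 0.1226 0.05  ]
top tgto [0.6671 0.1352 0.05  ]
top pin [0.5555 0.1539 0.094 ]
top piv [ 0.5661 -0.0697  0.068 ]
top tip [ 0.5611 -0.1501  0.058 ]
top b1 [0.679 0.254 0.02 ]
top b2 [ 0.7058 -0.1028  0.02  ]
top b3 [ 0.4312 -0.1243  0.02  ]
top b4 [0.4048 0.2305 0.02  ]
top fin [ 0.6775 -0.0717  0.05  ]
top cen [0.6511 0.2273 0.03  ]
C 0.0 0.0
idx -91.2 0.0895
idxin -92.1 0.0574
tgt 23.8 0.0931
tgto 23.7 0.1247
pin 87.9 0.0689
piv -85.2 0.1554
tip -88.0 0.2353
b1 53.3 0.2107
b2 -50.9 0.2422
b3 -120.2 0.2422
b4 135.5 0.2075
fin -51.5 0.2003
cen 55.4 0.1728
0.08115307765832125
scene C [0.5655 0.0793 0.05  ]
scene idx [ 0.5514 -0.0065  0.052 ]
scene idxin [0.5525 0.0251 0.052 ]
scene tgt [0.6431 0.1246 0.05  ]
scene tgto [0.6668 0.1346 0.05  ]
scene pin [0.5592 0.1547 0.094 ]
scene piv [ 0.565  -0.0697  0.068 ]
scene tip [ 0.5623 -0.1507  0.058 ]
C 0.0 0.0
idx -99.3 0.087
idxin -103.5 0.0557
tgt 30.3 0.0898
tgto 28.6 0.1155
pin 94.8 0.0757
piv -90.2 0.1489
tip -90.8 0.23
0.08171811006077771
```

```bash
cat >> h.py <<'E'
from scipy.spatial.transform import Rotation as Ro
def plan(p,yaw,s=None):
    "yaw = heading of tool x, deg; returns scaled translation and twist, tool down"
    s=s or get_state(); R0=Ro.from_quat(s["tcp_rot"])
    a=np.radians(yaw); R1=Ro.from_matrix(np.array([[np.cos(a),np.sin(a),0],[np.sin(a),-np.cos(a),0],[0,0,-1]]))
    t=R0.inv().apply(np.array(p)-s["eef_pos"])/.75; w=(R0.inv()*R1).as_rotvec()/np.radians(60)
    print(np.round(t,4),np.round(w,4))
def info():
    s=get_state(); x=Ro.from_quat(s["tcp_rot"]).as_matrix()[:,0]
    print("t",round(s["time"],2),"p",np.round(s["eef_pos"],4),"yaw",round(np.degrees(np.arctan2(x[1],x[0])),1),"F",np.round(s["contact_force"],1),"q6",round(s["qpos"][5],2),"op",round(s["opening"],2))
C=np.array([.5535,.0845])
def arc(phi,back,r=.07):
    "tool spot: back m behind the pin that stands at phi deg, pushing ccw with tool -y"
    a=np.radians(phi); return C+r*np.array([np.cos(a),np.sin(a)])-back*np.array([-np.sin(a),np.cos(a)]), phi
E
python3 -c "
from h import *
info(); plan([.60,.154,.20],96); plan([.60,.154,.20],88.1)"
```

```text
t 1.6 p [0.2763 0.6159 0.2313] yaw 155.8 F [-0.3  0.3  0.8] q6 -0.15 op 1.0
[-0.6459 -0.3852  0.0418] [0.     0.     0.9972]
[-0.6459 -0.3852  0.0418] [0.     0.     1.1289]
```

Emit:
arm_command(steps=[{"translation":[-0.13,-0.077,0.0],"twist":[0,0,0.18],"fingers":-1},{"translation":[-0.2,-0.12,0.0],"twist":[0,0,0.36],"fingers":-1},{"translation":[-0.27,-0.16,0.0],"twist":[0,0,0.54],"fingers":-1},{"translation":[-0.34,-0.2,0.0],"twist":[0,0,0.7],"fingers":-1},{"translation":[-0.41,-0.245,0.0],"twist":[0,0,0.85],"fingers":-1}], grip_force=20)

```text
time: 2.22
eef_pos: [0.4569, 0.3584, 0.2317]
tcp_rot: [0.612, 0.791, 0.0, 0.0]
contact_force: [0.1, 0.1, -0.1]
opening: 0.001
finger_force: 0.0
```

```bash
python3 -c "
from h import *
info(); plan([.605,.154,.16],88.1)"
```

```text
t 2.23 p [0.4569 0.3584 0.2317] yaw 104.5 F [ 0.1  0.1 -0.1] q6 0.24 op 0.0
[-0.3135  0.1226  0.0956] [ 0.0008 -0.0003  0.274 ]
```

Emit:
arm_command(steps=[{"translation":[-0.075,0.03,0.0],"twist":[0,0,0.1],"fingers":-1},{"translation":[-0.15,0.06,0.0],"twist":[0,0,0.2],"fingers":-1},{"translation":[-0.225,0.09,0.04],"twist":[0,0,0.274],"fingers":-1},{"translation":[-0.3,0.118,0.08],"twist":[0,0,0.274],"fingers":-1},{"translation":[-0.3135,0.1226,0.0956],"twist":[0,0,0.274],"fingers":-1}])

```text
time: 2.85
eef_pos: [0.6057, 0.1536, 0.1579]
tcp_rot: [0.718, 0.696, -0.001, -0.0]
contact_force: [-0.7, -0.8, 0.3]
opening: 0.002
finger_force: 0.0
```

Run:
```python
from h import *
info(); c=read_camera("wrist"); info(); print(c["K"],c["T_tool_cam"])
np.savez("w1",**{k:c[k] for k in["pixels","K","T_tool_cam"]},**{k:get_state()[k] for k in("eef_pos","tcp_rot")})
cv2.imwrite("pics/w1.png",cv2.resize(c["pixels"][...,::-1],(800,600),interpolation=cv2.INTER_CUBIC))
plan([*arc(88.1,.035)[0],.066],88.1)
```

```text
t 2.85 p [0.6057 0.1536 0.1579] yaw 88.2 F [-0.7 -0.8  0.3] q6 0.12 op 0.0
t 2.9 p [0.6053 0.1527 0.1558] yaw 88.2 F [-1.  -1.5 -1.2] q6 0.12 op -0.0
[[297.31863964   0.         256.56633041]
 [  0.         297.31863964 189.89168411]
 [  0.           0.           1.        ]] [[-4.78014572e-04 -9.56065147e-01 -2.93153894e-01  7.41829361e-02]
 [ 9.99999875e-01 -5.00565606e-04  1.90622624e-06  1.88435361e-04]
 [-1.48565233e-04 -2.93153857e-01  9.56065267e-01 -1.42584100e-01]
 [ 0.00000000e+00  0.00000000e+00  0.00000000e+00  1.00000000e+00]]
[ 0.0004 -0.0188  0.1198] [-0.0039  0.0015  0.0014]
```

View pics/w1.png

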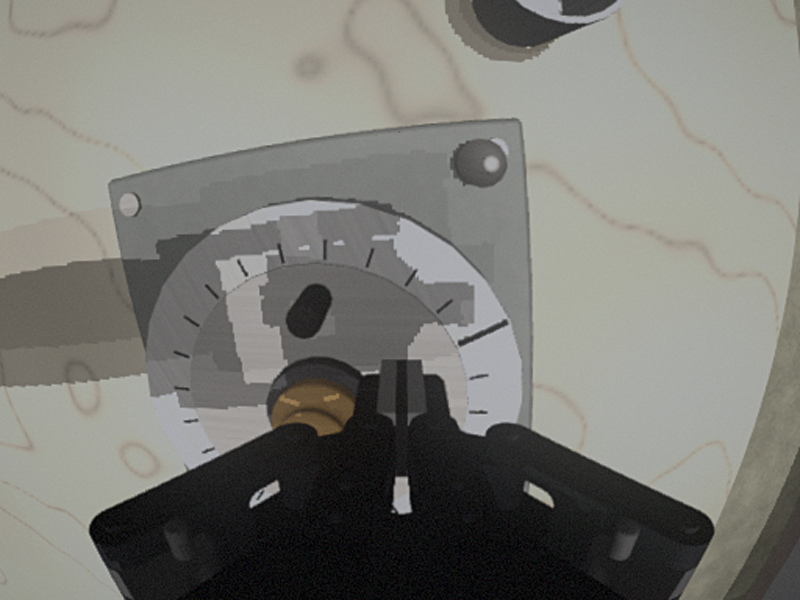

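The wrist view shows the pin (310,310) ahead-left of the closed fingers (400,380), the target line at (483,333), and nothing in the way of the fingers.

Emit:
arm_command(steps=[{"translation":[0.0,-0.012,0.04],"twist":[0,0,0],"fingers":-1},{"translation":[0.0,-0.012,0.08],"twist":[0,0,0],"fingers":-1},{"translation":[0.0,-0.012,0.115],"twist":[0,0,0],"fingers":-1},{"translation":[0.0,-0.012,0.115],"twist":[0,0,0],"fingers":-1}])

```text
time: 3.4
eef_pos: [0.5937, 0.1577, 0.0715]
tcp_rot: [0.716, 0.698, -0.002, -0.002]
contact_force: [-0.0, 0.6, -0.8]
opening: 0.001
finger_force: 0.0
```

Run:
```python
from h import *
info()
for phi in (88.1,92,96,100,104): plan([*arc(phi,.018)[0],.068],phi)
```

```text
t 3.4 p [0.5937 0.1577 0.0715] yaw 88.5 F [-0.   0.6 -0.8] q6 0.12 op 0.0
[-0.0059 -0.0263  0.0047] [-0.0047  0.0002  0.0062]
[-0.0044 -0.0327  0.0048] [-0.0048  0.0001 -0.0588]
[-0.0034 -0.0394  0.0048] [-4.800e-03 -1.000e-04 -1.255e-01]
[-0.0028 -0.0461  0.0048] [-0.0048 -0.0002 -0.1921]
[-0.0027 -0.0528  0.0049] [-0.0047 -0.0004 -0.2588]
```

Emit:
arm_command(steps=[{"translation":[-0.005,-0.012,0.003],"twist":[0,0,0],"fingers":-1},{"translation":[-0.005,-0.02,0.003],"twist":[0,0,0],"fingers":-1},{"translation":[-0.005,-0.027,0.003],"twist":[0,0,0],"fingers":-1},{"translation":[-0.004,-0.033,0.003],"twist":[0,0,-0.06],"fingers":-1},{"translation":[-0.003,-0.039,0.003],"twist":[0,0,-0.126],"fingers":-1}])

```text
time: 4.03
eef_pos: [0.5679, 0.1559, 0.0727]
tcp_rot: [0.669, 0.743, 0.002, 0.001]
contact_force: [3.3, 2.4, 0.1]
opening: 0.001
finger_force: 1.4
```

Run:
```python
from h import *
info()
for phi in range(100,121,4): print(phi);plan([*arc(phi,.018)[0],.068],phi)
c=read_camera("wrist"); cv2.imwrite("pics/w2.png",c["pixels"][...,::-1])
```

```text
t 4.03 p [0.5679 0.1559 0.0727] yaw 96.0 F [3.3 2.4 0.1] q6 -0.01 op 0.0
100
[ 0.0021 -0.0116  0.0062] [ 0.0045 -0.001  -0.0659]
104
[ 0.0031 -0.0183  0.0062] [ 0.0046 -0.0008 -0.1326]
108
[ 0.0036 -0.025   0.0062] [ 0.0046 -0.0007 -0.1993]
112
[ 0.0037 -0.0317  0.0061] [ 0.0046 -0.0005 -0.2659]
116
[ 0.0033 -0.0384  0.0061] [ 0.0047 -0.0004 -0.3326]
120
[ 0.0024 -0.0451  0.0061] [ 4.700e-03 -2.000e-04 -3.993e-01]
```

View pics/w2.png

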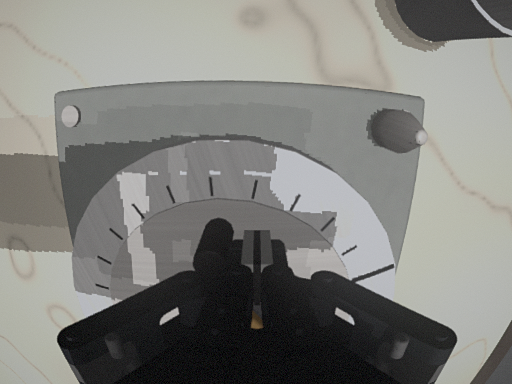

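Emit:
arm_command(steps=[{"translation":[0.002,-0.01,0.002],"twist":[0,0,-0.1],"fingers":-1},{"translation":[0.003,-0.02,0.002],"twist":[0,0,-0.2],"fingers":-1},{"translation":[0.003,-0.03,0.002],"twist":[0,0,-0.3],"fingers":-1},{"translation":[0.0017,-0.04,0.002],"twist":[0,0,-0.4],"fingers":-1},{"translation":[-0.0005,-0.05,0.002],"twist":[0,0,-0.5],"fingers":-1}])

```text
time: 4.7
eef_pos: [0.5304, 0.1517, 0.0712]
tcp_rot: [0.453, 0.891, 0.002, 0.001]
contact_force: [1.8, 2.9, 2.2]
opening: 0.0
finger_force: 1.5
```

Run:
```python
from h import *
info()
for phi in (126,132,138,144,150,156): print(phi);plan([*arc(phi,.018)[0],.068],phi)
```

```text
t 4.7 p [0.5304 0.1517 0.0712] yaw 126.1 F [1.8 2.9 2.2] q6 -0.54 op 0.0
126
[ 0.0028 -0.0038  0.0043] [0.0038 0.0006 0.0011]
132
[ 0.0048 -0.0137  0.0043] [ 0.0038  0.0008 -0.0989]
138
[ 0.0058 -0.0237  0.0042] [ 0.0037  0.001  -0.1989]
144
[ 0.0057 -0.0338  0.0042] [ 0.0037  0.0012 -0.2989]
150
[ 0.0045 -0.0438  0.0041] [ 0.0036  0.0014 -0.3989]
156
[ 0.0023 -0.0537  0.0041] [ 0.0036  0.0016 -0.4989]
```

Emit:
arm_command(steps=[{"translation":[0.004,-0.011,0.001],"twist":[0,0,-0.1],"fingers":-1},{"translation":[0.005,-0.021,0.001],"twist":[0,0,-0.2],"fingers":-1},{"translation":[0.005,-0.031,0.001],"twist":[0,0,-0.3],"fingers":-1},{"translation":[0.004,-0.041,0.001],"twist":[0,0,-0.4],"fingers":-1},{"translation":[0.002,-0.051,0.001],"twist":[0,0,-0.5],"fingers":-1}])

```text
time: 5.32
eef_pos: [0.4987, 0.1301, 0.0705]
tcp_rot: [0.207, 0.978, 0.001, 0.002]
contact_force: [1.1, 2.3, 1.6]
opening: 0.0
finger_force: 1.4
```

Run:
```python
from h import *
info()
for phi in (156,162,168,174,180,186): print(phi);plan([*arc(phi,.018)[0],.068],phi)
```

```text
t 5.33 p [0.4987 0.1301 0.0705] yaw 156.1 F [1.1 2.3 1.6] q6 -1.1 op 0.0
156
[ 0.0019 -0.0018  0.0034] [0.0026 0.0029 0.0013]
162
[ 0.0039 -0.0117  0.0033] [ 0.0024  0.003  -0.0987]
168
[ 0.0049 -0.0218  0.0033] [ 0.0022  0.0031 -0.1987]
174
[ 0.0048 -0.0318  0.0033] [ 0.0021  0.0033 -0.2987]
180
[ 0.0037 -0.0419  0.0033] [ 0.0019  0.0034 -0.3987]
186
[ 0.0015 -0.0517  0.0032] [ 0.0017  0.0035 -0.4987]
```

Emit:
arm_command(steps=[{"translation":[0.003,-0.011,0.001],"twist":[0,0,-0.1],"fingers":-1},{"translation":[0.004,-0.021,0.001],"twist":[0,0,-0.2],"fingers":-1},{"translation":[0.004,-0.031,0.001],"twist":[0,0,-0.3],"fingers":-1},{"translation":[0.003,-0.041,0.001],"twist":[0,0,-0.4],"fingers":-1}])

```text
time: 5.82
eef_pos: [0.4839, 0.1028, 0.0695]
tcp_rot: [-0.001, 1.0, 0.001, 0.002]
contact_force: [2.0, 2.1, 1.2]
opening: -0.004
finger_force: 1.4
```

Run:
```python
from h import *
info()
for phi in (180,184,188,192,196,200,204): print(phi);plan([*arc(phi,.018)[0],.068],phi)
a=read_camera("top")["pixels"][140:250,190:330,::-1]; b=read_camera("scene")["pixels"][150:280,195:365,::-1]
f=lambda x:cv2.resize(x,(400,310),interpolation=cv2.INTER_CUBIC)
cv2.imwrite("pics/m.png",np.hstack([f(a),f(b)]))
```

```text
t 5.83 p [0.4839 0.1028 0.0695] yaw -179.9 F [2.  2.1 1.2] q6 -1.57 op -0.0
180
[ 0.0005 -0.0005  0.002 ] [0.0011 0.0029 0.0013]
184
[ 0.002 -0.007  0.002] [ 0.001   0.0029 -0.0654]
188
[ 0.003  -0.0137  0.002 ] [ 0.0009  0.0029 -0.132 ]
192
[ 0.0035 -0.0204  0.002 ] [ 0.0008  0.003  -0.1987]
196
[ 0.0036 -0.0271  0.002 ] [ 0.0007  0.003  -0.2654]
200
[ 0.0032 -0.0338  0.002 ] [ 0.0006  0.003  -0.332 ]
204
[ 0.0023 -0.0405  0.002 ] [ 0.0005  0.0031 -0.3987]
```

View pics/m.png

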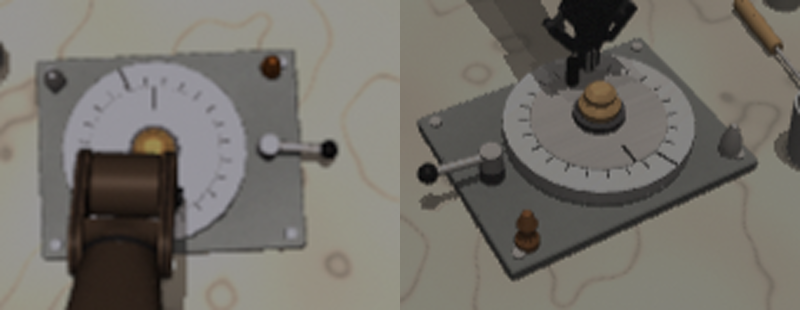

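The left half (top) shows the index line pointing straight up at (154,98) and the target line at (125,78). The right half (scene) shows the same gap, about 23° still to go. Next I'll measure it numerically.

```bash
cat >> h.py <<'E'
def meas(n,lo=-15,hi=40,C=C,c=None):
    c=c or read_camera(n); g=cv2.cvtColor(c["pixels"],cv2.COLOR_RGB2GRAY).astype(np.float32)
    out=[]
    A=np.radians(np.arange(lo,hi,.25))
    for r,z in ((np.linspace(.062,.086,20),.052),(np.linspace(.105,.119,14),.05)):
        p=np.array([[proj(c,[C[0]+q*np.cos(a),C[1]+q*np.sin(a),z]) for q in r] for a in A],np.float32)
        d=cv2.remap(g,p[...,0],p[...,1],cv2.INTER_CUBIC).mean(1); d=np.median(d)-d
        i=d.argmax(); w=np.zeros_like(d); s=slice(max(i-14,0),i+15); w[s]=np.clip(d[s]-d[i]*.3,0,None)
        out.append((round(float(np.degrees((A*w).sum()/w.sum())),2),round(float(d[i]),1)))
    print(n,"index",out[0],"target",out[1],"gap",round(out[1][0]-out[0][0],2))
E
python3 -c "
from h import *
meas('top');meas('scene')"
```

```text
top index (3.77, 60.0) target (24.32, 57.0) gap 20.55
scene index (2.77, 74.0) target (23.42, 70.0) gap 20.65
```

Emit:
arm_command(steps=[{"translation":[0.0015,-0.0065,0.001],"twist":[0,0,-0.066],"fingers":-1},{"translation":[0.0025,-0.013,0.001],"twist":[0,0,-0.133],"fingers":-1},{"translation":[0.003,-0.02,0.001],"twist":[0,0,-0.2],"fingers":-1},{"translation":[0.003,-0.0265,0.001],"twist":[0,0,-0.265],"fingers":-1},{"translation":[0.003,-0.0265,0.001],"twist":[0,0,-0.265],"fingers":-1}])

```text
time: 6.65
eef_pos: [0.4805, 0.0827, 0.0673]
tcp_rot: [-0.137, 0.991, 0.0, -0.0]
contact_force: [0.3, -0.1, 0.3]
opening: 0.0
finger_force: 0.2
```

```bash
python3 -c "
from h import *
info();meas('top');meas('scene');meas('top')"
```

```text
t 6.65 p [0.4805 0.0827 0.0673] yaw -164.3 F [ 0.3 -0.1  0.3] q6 -1.88 op 0.0
top index (18.6, 52.6) target (24.31, 57.1) gap 5.71
scene index (17.17, 63.5) target (23.42, 69.6) gap 6.25
top index (18.6, 52.5) target (24.31, 57.4) gap 5.71
```

Emit:
arm_command(steps=[{"translation":[0.0006,-0.003,0],"twist":[0,0,-0.03],"fingers":-1},{"translation":[0.0012,-0.006,0],"twist":[0,0,-0.06],"fingers":-1},{"translation":[0.0018,-0.009,0],"twist":[0,0,-0.09],"fingers":-1},{"translation":[0.0018,-0.009,0],"twist":[0,0,-0.09],"fingers":-1}])

```text
time: 7.3
eef_pos: [0.4811, 0.0755, 0.0672]
tcp_rot: [-0.184, 0.983, -0.0, -0.0]
contact_force: [-2.0, 1.2, -0.3]
opening: 0.003
finger_force: 0.7
```

```bash
python3 -c "
from h import *
info();meas('top');meas('scene')
c=read_camera('scene')['pixels'][200:290,230:350,::-1];d=read_camera('top')['pixels'][150:210,210:290,::-1]
cv2.imwrite('pics/m2.png',np.hstack([cv2.resize(c,(400,300),interpolation=2),cv2.resize(d,(400,300),interpolation=2)]))"
```

```text
t 7.3 p [0.4811 0.0755 0.0672] yaw -158.7 F [-2.   1.2 -0.3] q6 -1.99 op 0.0
top index (24.19, 59.5) target (24.32, 57.6) gap 0.13
scene index (22.54, 61.1) target (23.42, 70.1) gap 0.88
```

View pics/m2.png

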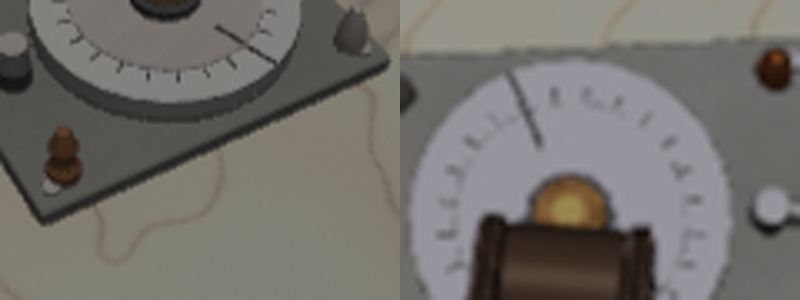

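The index line runs collinear with the long line in both crops (scene about (245,45), top about (523,108)), with a measured gap below 1°. I'll back off and go to the lever.

Emit:
arm_command(steps=[{"translation":[0.0,0.012,0],"twist":[0,0,0],"fingers":-1},{"translation":[0.0,0.03,0],"twist":[0,0,0],"fingers":-1},{"translation":[0.0,0.03,-0.07],"twist":[0,0,0],"fingers":-1},{"translation":[0.0,0.03,-0.13],"twist":[0,0,0.15],"fingers":-1},{"translation":[0.0,0.03,-0.15],"twist":[0,0,0.3],"fingers":-1}])

```text
time: 8.12
eef_pos: [0.4748, 0.0976, 0.1838]
tcp_rot: [-0.026, 1.0, -0.0, 0.004]
contact_force: [-1.0, -0.4, -0.7]
opening: 0.001
finger_force: 0.0
```

```bash
cat >> h.py <<'E'
PV=np.array([.5657,-.0698])
def lev(th,back,r=.054):
    a=np.radians(th); return PV+r*np.array([np.cos(a),np.sin(a)])-back*np.array([np.sin(a),-np.cos(a)]), th+180
E
python3 -c "
from h import *
info();meas('top');meas('scene')
p,y=lev(-93.5,.038); print(p,y); plan([*p,.18],y+42)"
```

```text
t 8.12 p [0.4748 0.0976 0.1838] yaw -177.0 F [-1.  -0.4 -0.7] q6 -1.63 op 0.0
top index (24.2, 59.4) target (24.32, 57.9) gap 0.12
scene index (22.52, 59.8) target (23.43, 68.8) gap 0.91
[ 0.6003325  -0.12601912] 86.5
[-0.1502 -0.3072  0.0046] [0.0024 0.0055 0.9135]
```

Emit:
arm_command(steps=[{"translation":[-0.03,-0.065,-0.005],"twist":[0,0,0.17],"fingers":-1},{"translation":[-0.06,-0.13,-0.005],"twist":[0,0,0.34],"fingers":-1},{"translation":[-0.09,-0.2,-0.005],"twist":[0,0,0.5],"fingers":-1},{"translation":[-0.12,-0.26,-0.005],"twist":[0,0,0.67],"fingers":-1},{"translation":[-0.15,-0.307,0.0],"twist":[0,0,0.84],"fingers":-1}])

```text
time: 8.85
eef_pos: [0.5987, -0.128, 0.1783]
tcp_rot: [0.402, 0.916, -0.0, -0.001]
contact_force: [-0.2, 0.1, -0.4]
opening: -0.001
finger_force: 0.0
```

```bash
python3 -c "
from h import *
info();
p,y=lev(-93.5,.038); plan([*p,.10],y); plan([*p,.048],y)"
```

```text
t 8.85 p [ 0.5987 -0.128   0.1783] yaw 132.6 F [-0.2  0.1 -0.4] q6 -1.12 op -0.0
[0.0003 0.0035 0.1043] [-0.0012 -0.001   0.7691]
[0.0002 0.0035 0.1737] [-0.0012 -0.001   0.7691]
```

Emit:
arm_command(steps=[{"translation":[0,0.0035,0],"twist":[0,0,0.17],"fingers":-1},{"translation":[0,0.0035,0],"twist":[0,0,0.34],"fingers":-1},{"translation":[0,0.0035,0.03],"twist":[0,0,0.5],"fingers":-1},{"translation":[0,0.0035,0.07],"twist":[0,0,0.67],"fingers":-1},{"translation":[0,0.0035,0.1],"twist":[0,0,0.77],"fingers":-1}])

```text
time: 9.48
eef_pos: [0.599, -0.1238, 0.1016]
tcp_rot: [0.728, 0.686, -0.001, -0.002]
contact_force: [-0.8, -0.4, -0.3]
opening: 0.005
finger_force: 0.0
```

Run:
```python
from h import *
info()
p,y=lev(-93.5,.038); plan([*p,.048],y)
c=read_camera("wrist"); cv2.imwrite("pics/w3.png",c["pixels"][...,::-1])
```

```text
t 9.47 p [ 0.599  -0.1238  0.1016] yaw 86.6 F [-0.8 -0.4 -0.3] q6 -0.31 op 0.0
[-0.0029  0.0022  0.0715] [-0.0035 -0.0011  0.0022]
```

View pics/w3.png

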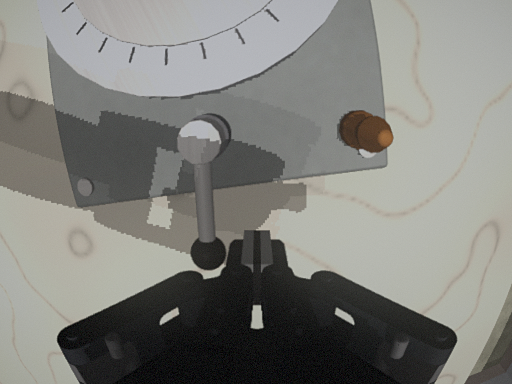

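The wrist view shows the lever bar (203,200) and ball (208,252) to the left of the fingertips (258,240), with the finial (365,133) well clear.

Emit:
arm_command(steps=[{"translation":[-0.002,0.002,0.035],"twist":[0,0,0],"fingers":-1},{"translation":[-0.002,0.002,0.07],"twist":[0,0,0],"fingers":-1},{"translation":[-0.002,0.002,0.07],"twist":[0,0,0],"fingers":-1}])

```text
time: 9.9
eef_pos: [0.5994, -0.1252, 0.0491]
tcp_rot: [0.726, 0.687, -0.002, -0.003]
contact_force: [0.4, -0.0, -0.9]
opening: -0.003
finger_force: 0.0
```

Run:
```python
from h import *
info()
for th,b in ((-93.5,.028),(-93.5,.02),(-93.5,.015),(-97.5,.015),(-101.5,.015)): plan([*lev(th,b)[0],.049],th+180)
```

```text
t 9.9 p [ 0.5994 -0.1252  0.0491] yaw 86.8 F [ 0.4 -0.  -0.9] q6 -0.32 op -0.0
[-0.001  -0.012   0.0002] [-0.0064 -0.002   0.0056]
[-0.0009 -0.0227  0.0003] [-0.0064 -0.002   0.0056]
[-0.0009 -0.0293  0.0003] [-0.0064 -0.002   0.0056]
[-0.0021 -0.0344  0.0004] [-0.0064 -0.0018  0.0723]
[-0.0029 -0.0396  0.0004] [-0.0065 -0.0016  0.139 ]
```

Emit:
arm_command(steps=[{"translation":[-0.001,-0.012,0],"twist":[0,0,0],"fingers":-1},{"translation":[-0.001,-0.021,0],"twist":[0,0,0],"fingers":-1},{"translation":[-0.001,-0.029,0],"twist":[0,0,0],"fingers":-1},{"translation":[-0.002,-0.034,0],"twist":[0,0,0.07],"fingers":-1},{"translation":[-0.003,-0.04,0],"twist":[0,0,0.14],"fingers":-1}])

```text
time: 10.52
eef_pos: [0.5728, -0.1277, 0.0537]
tcp_rot: [0.776, 0.63, 0.001, 0.002]
contact_force: [1.5, -1.0, -0.1]
opening: -0.004
finger_force: 0.9
```

Run:
```python
from h import *
info()
for th in (-101.5,-106.5,-111.5,-116.5,-121.5,-126.5): print(th);plan([*lev(th,.015)[0],.049],th+180)
```

```text
t 10.53 p [ 0.5728 -0.1277  0.0537] yaw 78.1 F [ 1.5 -1.  -0.1] q6 -0.18 op -0.0
-101.5
[ 0.0017 -0.0047  0.0063] [ 0.0043  0.0008 -0.0062]
-106.5
[ 0.0002 -0.011   0.0062] [0.0044 0.0006 0.0771]
-111.5
[-0.0007 -0.0175  0.0062] [0.0044 0.0004 0.1604]
-116.5
[-0.0011 -0.024   0.0062] [4.400e-03 2.000e-04 2.438e-01]
-121.5
[-0.0009 -0.0305  0.0062] [4.400e-03 1.000e-04 3.271e-01]
-126.5
[-0.0002 -0.037   0.0061] [ 4.400e-03 -1.000e-04  4.104e-01]
```

Emit:
arm_command(steps=[{"translation":[-0.0005,-0.008,0.003],"twist":[0,0,0.077],"fingers":-1},{"translation":[-0.001,-0.0145,0.004],"twist":[0,0,0.16],"fingers":-1},{"translation":[-0.001,-0.021,0.004],"twist":[0,0,0.244],"fingers":-1},{"translation":[-0.001,-0.0275,0.004],"twist":[0,0,0.327],"fingers":-1},{"translation":[0,-0.034,0.004],"twist":[0,0,0.41],"fingers":-1}])

```text
time: 11.15
eef_pos: [0.5486, -0.1237, 0.0519]
tcp_rot: [0.893, 0.45, 0.002, 0.003]
contact_force: [1.4, -2.7, 3.1]
opening: -0.003
finger_force: 1.9
```

Run:
```python
from h import *
info()
for th in (-126.5,-131.5,-136.5,-141.5,-146.5,-151.5): print(th);plan([*lev(th,.015)[0],.049],th+180)
```

```text
t 11.15 p [ 0.5486 -0.1237  0.0519] yaw 53.5 F [ 1.4 -2.7  3.1] q6 0.24 op -0.0
-126.5
[-0.0007 -0.0044  0.0038] [ 0.0068 -0.0001  0.0004]
-131.5
[-0.0021 -0.0108  0.0038] [ 0.0068 -0.0004  0.0837]
-136.5
[-0.003  -0.0173  0.0037] [ 0.0068 -0.0007  0.1671]
-141.5
[-0.0034 -0.0238  0.0037] [ 0.0068 -0.001   0.2504]
-146.5
[-0.0031 -0.0303  0.0037] [ 0.0067 -0.0013  0.3337]
-151.5
[-0.0023 -0.0367  0.0036] [ 0.0067 -0.0016  0.4171]
```

Emit:
arm_command(steps=[{"translation":[-0.002,-0.008,0.001],"twist":[0,0,0.084],"fingers":-1},{"translation":[-0.003,-0.0145,0.001],"twist":[0,0,0.167],"fingers":-1},{"translation":[-0.003,-0.021,0.001],"twist":[0,0,0.25],"fingers":-1},{"translation":[-0.003,-0.024,0.001],"twist":[0,0,0.28],"fingers":-1},{"translation":[-0.003,-0.025,0.001],"twist":[0,0,0.29],"fingers":-1}])

```text
time: 11.78
eef_pos: [0.5313, -0.1131, 0.0499]
tcp_rot: [0.95, 0.311, 0.001, 0.001]
contact_force: [1.4, -1.2, 3.5]
opening: -0.004
finger_force: 1.7
```

Run:
```python
from h import *
info()
for th in (-146.5,-149,-151.5,-154,-156.5,-159): print(th);plan([*lev(th,.015)[0],.049],th+180)
meas('scene')
c=read_camera('scene')['pixels'][170:260,200:320,::-1];d=read_camera('top')['pixels'][160:232,240:336,::-1]
cv2.imwrite('pics/m3.png',np.hstack([cv2.resize(c,(400,300),interpolation=2),cv2.resize(d,(400,300),interpolation=2)]))
```

```text
t 11.78 p [ 0.5313 -0.1131  0.0499] yaw 36.3 F [ 1.4 -1.2  3.5] q6 0.54 op -0.0
-146.5
[-0.0017 -0.0029  0.0011] [ 0.0026 -0.0015  0.0461]
-149
[-0.0024 -0.0061  0.0011] [ 0.0026 -0.0016  0.0877]
-151.5
[-0.0029 -0.0094  0.0011] [ 0.0026 -0.0016  0.1294]
-154
[-0.0033 -0.0126  0.0011] [ 0.0025 -0.0017  0.1711]
-156.5
[-0.0035 -0.0158  0.0011] [ 0.0025 -0.0017  0.2127]
-159
[-0.0036 -0.0191  0.0011] [ 0.0025 -0.0018  0.2544]
scene index (22.52, 59.4) target (23.43, 68.4) gap 0.91
```

View pics/m3.png

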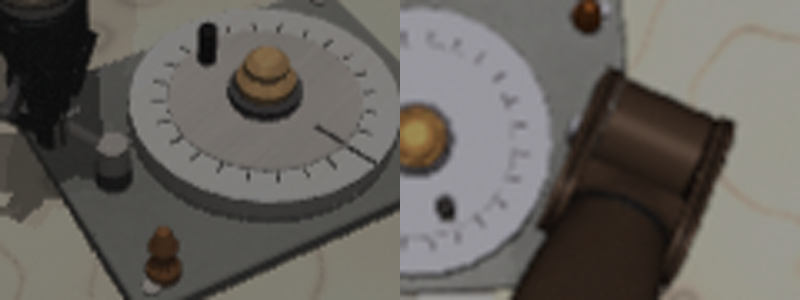

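The scene half shows the lever swung towards the near side, its end hidden behind the gripper (45,120), and the dial still aligned. I'll ease on in small steps.

Emit:
arm_command(steps=[{"translation":[-0.001,-0.0025,0],"twist":[0,0,0.03],"fingers":-1},{"translation":[-0.0015,-0.005,0],"twist":[0,0,0.07],"fingers":-1},{"translation":[-0.002,-0.0075,0],"twist":[0,0,0.1],"fingers":-1},{"translation":[-0.0025,-0.01,0],"twist":[0,0,0.13],"fingers":-1}])

```text
time: 12.42
eef_pos: [0.5243, -0.1074, 0.0484]
tcp_rot: [0.97, 0.245, 0.0, -0.0]
contact_force: [2.2, -1.3, 1.3]
opening: 0.002
finger_force: 1.2
```

Run:
```python
from h import *
info()
for th in (-151.5,-154,-156.5,-159): print(th);plan([*lev(th,.015)[0],.049],th+180)
```

```text
t 12.43 p [ 0.5243 -0.1074  0.0484] yaw 28.3 F [ 2.2 -1.3  1.3] q6 0.68 op 0.0
-151.5
[ 0.0004  0.0023 -0.0008] [-0.0002 -0.0001 -0.0026]
-154
[-0.0004 -0.0009 -0.0008] [-0.0002 -0.0001  0.039 ]
-156.5
[-0.0011 -0.0041 -0.0008] [-0.0002 -0.0001  0.0807]
-159
[-0.0016 -0.0073 -0.0008] [-2.000e-04 -1.000e-04  1.224e-01]
```

Emit:
arm_command(steps=[{"translation":[-0.0005,-0.0015,0],"twist":[0,0,0.03],"fingers":-1},{"translation":[-0.001,-0.003,0],"twist":[0,0,0.06],"fingers":-1},{"translation":[-0.001,-0.0045,0],"twist":[0,0,0.08],"fingers":-1}])

```text
time: 12.8
eef_pos: [0.5229, -0.1067, 0.0487]
tcp_rot: [0.979, 0.205, 0.001, 0.002]
contact_force: [4.0, -9.1, -1.7]
opening: -0.006
finger_force: 3.9
```

```bash
python3 -c "
from h import *
info()"
```

```text
t 12.8 p [ 0.5229 -0.1067  0.0487] yaw 23.6 F [ 4.  -9.1 -1.7] q6 0.77 op -0.01
```

The force jumped to about 10 N, so the lever is at its stop. Backing off.

Emit:
arm_command(steps=[{"translation":[0,0.002,0],"twist":[0,0,0],"fingers":-1},{"translation":[0,0.02,0],"twist":[0,0,0],"fingers":-1},{"translation":[0,0.05,0],"twist":[0,0,0],"fingers":-1},{"translation":[0,0.06,-0.07],"twist":[0,0,0],"fingers":-1},{"translation":[0,0.1,-0.15],"twist":[0,0,0],"fingers":-1}])

```text
time: 13.42
eef_pos: [0.5502, -0.1719, 0.1562]
tcp_rot: [0.979, 0.205, -0.002, -0.002]
contact_force: [1.8, -0.8, 0.4]
opening: -0.003
finger_force: 0.0
```

Emit:
arm_command(steps=[{"translation":[0,0.08,-0.05],"twist":[0,0,0],"fingers":-1},{"translation":[0,0.16,-0.05],"twist":[0,0,0],"fingers":-1},{"translation":[0,0.16,-0.05],"twist":[0,0,0],"fingers":-1},{"translation":[0,0.16,-0.05],"twist":[0,0,0],"fingers":-1}])

```text
time: 13.92
eef_pos: [0.5988, -0.2822, 0.1931]
tcp_rot: [0.979, 0.204, -0.001, -0.001]
contact_force: [-0.0, 0.1, -0.8]
opening: 0.003
finger_force: 0.0
```

Run:
```python
from h import *
info();meas('scene');meas('top')
c=read_camera('scene')['pixels'][170:290,190:350,::-1];d=read_camera('top')['pixels'][140:248,190:334,::-1]
cv2.imwrite('pics/m4.png',np.hstack([cv2.resize(c,(400,300),interpolation=2),cv2.resize(d,(400,300),interpolation=2)]))
```

```text
t 13.93 p [ 0.5988 -0.2822  0.1931] yaw 23.6 F [-0.   0.1 -0.8] q6 0.57 op 0.0
scene index (22.53, 65.3) target (23.42, 74.9) gap 0.89
top index (24.2, 62.3) target (24.33, 60.0) gap 0.13
```

View pics/m4.png

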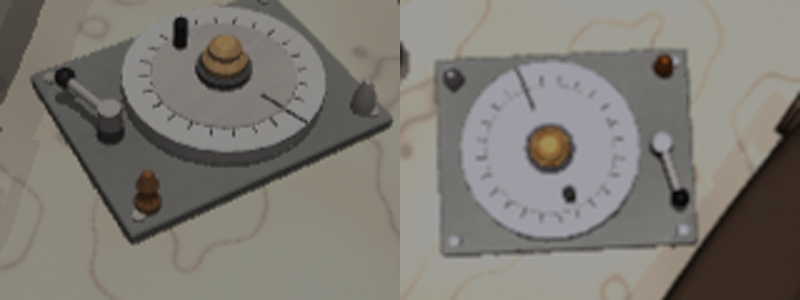

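The lever points to about -161°, which is its stop (top: pivot (661,142), ball (680,197)). The index is aligned, and the finial and centre are untouched.

```bash
python3 -c "
from h import *
print(sign_off())"
```

```text
the job is handed in; nothing more can be done
None
```

The job is handed in: the dial's index line is within about 1° of the long scale line (limit about 3°), and the lock lever is at its stop. The arm is clear of everything after about 14 s of robot time; the hand-in did not report a verdict.

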